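# Make up the drive-end and tail-end conveyor kits

### The job

Make up the two overhaul kits for the wafer conveyor. The drive-end kit goes on the aluminium pallet: seat the bearing block flat on the plate and slide it home against all three stop pins, its long side on the two side pins and its end on the end pin, and stand the toothed drive pulley, hub up, in the round nest. The tail-end kit goes in the grey tray: stand the idler roller upright in the small compartment and the tensioner bracket, on its foot as it stands now, in the large one; leave the camera lens and the fork sensor where they are.

Things in the scene. Friction and masses are not known exactly. Their poses are not given: they have to be found in the camera images.
- bearing_block: Shaft bearing block, loose: plain aluminium rectangular block 60 (its x) x 36 (its y) x 44 mm high, with a round bearing of 29 mm in the middle of each of its two long sides and two screw holes on top. Stands upright. Origin at the centre of its underside, z up, x along its long side.
- drive_pulley: Toothed drive pulley, loose: metal, the larger of the two round conveyor parts, standing on its flange. Two flanges 54 mm across (heights 0 to 3 mm and 23 to 26 mm) with a 47 mm toothed rim between, and a 30 mm hub on top up to 40 mm. Origin at the centre of its underside, z up through the hub.
- idler: Idler roller, loose: white plastic, the smaller round conveyor part, standing on end, 40 mm high. End flanges 38 mm across (heights 0 to 4 and 36 to 40 mm), body 32 mm, small steel bearing in its top. Origin at the centre of its underside, z up.
- bracket: Belt tensioner bracket, loose: L-shaped, bare steel. Foot 50 (x) x 44 (y) x 8 mm high, lying flat; upright plate 8 mm thick and 44 mm wide (y) on the foot's -x edge, its mid-plane at x = -21 mm, its top 55 mm high. Origin at the centre of the foot's underside, z up.
- pallet: Assembly pallet, fixed: aluminium plate 210 (x) x 120 (y) x 10 mm. Origin under its centre, z up; top face at z = 10. Three steel stop pins, 12 mm across, 12 mm tall above the plate: side pins at x = 39 and 75, y = -28; end pin at x = 93, y = -4. A block touching all three has its centre at x = 57, y = -4. Nest: black ring centred at x = -52, y = 0, 72 mm inside, 82 mm outside, 6 mm high above the plate.
- tray: Kit tray, fixed: grey open plastic tray 200 (x) x 120 (y) x 18 mm high, walls 4 mm, inner floor at z = 4 mm, cross wall 4 mm thick at x = 34 mm, its top 17 mm above the bench. Small compartment: inside from x = 36 to 96 mm; large compartment: inside from x = -96 to 32 mm; both from y = -56 to 56 mm. Origin at the centre of its underside, z up.
- lens: Camera lens, loose, not part of any kit: black cylinder 40 mm across and 48 mm high with a steel band and glass on top. Origin at the centre of its underside.
- fork_sensor: Fork light sensor, loose, not part of any kit: small black U-shaped plastic part 48 (x) x 44 (y) x 18 mm high lying flat, prongs towards +x, with a steel plug 12 mm long and 10 mm thick at its -x end. Origin on the underside, 27 mm from the prong ends.
Things that resemble listed ones, but are neither listed nor needed, are in the scene too. Leave any green or orange look-alike of the bracket alone. Leave any turquoise look-alike of the pallet alone.

How it is judged (in metres and radians):
At the end, for the whole second after the job is handed in: Block flat on the plate, along it within 0.06 rad, within 3 mm of side and end pins; pulley hub up inside the nest ring; idler upright in the small compartment, bracket on its foot in the large one; all released, at rest, tilt under 0.08 rad; lens and fork sensor not moved over 30 mm (x of bearing_block in the frame of pallet between 0.054 and 0.0595 m and y of bearing_block in the frame of pallet between -0.0065 and -0.001 m and z of bearing_block in the frame of pallet between 0.007 and 0.013 m and angle between the x axis of bearing_block and the x axis of pallet, either way round below 0.06 rad and x of drive_pulley in the frame of pallet between -0.063 and -0.041 m and y of drive_pulley in the frame of pallet between -0.011 and 0.011 m and z of drive_pulley in the frame of pallet between 0.007 and 0.013 m and x of idler in the frame of tray between 0.05 and 0.082 m and y of idler in the frame of tray between -0.042 and 0.042 m and z of idler in the frame of tray between 0.001 and 0.008 m and x of bracket in the frame of tray between -0.08 and 0.016 m and y of bracket in the frame of tray between -0.042 and 0.042 m and z of bracket in the frame of tray between 0.001 and 0.008 m and angle between each of bearing_block, drive_pulley, idler, bracket's own z axis and vertical below 0.08 rad and linear speed of each of bearing_block, drive_pulley, idler, bracket below 0.02 m/s); the robot touches nothing.
It fails at once if the camera lens is displaced by more than 30 mm (distance of lens from where it was at the start of the episode above 0.03 m).
It fails at once if the fork sensor is displaced by more than 30 mm (distance of fork_sensor from where it was at the start of the episode above 0.03 m).
It also fails if it takes over 96 s, if anything falls off the work surface, if the arm or the gripper's body presses on something with over 40 N, if the wrist force passes 120 N, or if a joint passes its speed limit or range.

### The arm

A 7-joint arm with a two-finger parallel gripper is mounted at the origin on the work surface. World frame = base frame: x ahead of the robot, y to its left, z up, the work surface at z = 0. Lengths are in m, angles in degrees, forces in N, time in s.
With the tool pointing down it reaches from about 0.35 to 0.775 m from the base axis. Payload 3.1 kg.
Tool frame: the origin (TCP) lies on the centre line of the jaws, within the pads' length; the fingertips stand 17 mm ahead of it and the grasp point (between the pads) lies 2 mm behind it (robot.tip_reach is the distance from the TCP to the fingertips, in m); z points along the fingers, y is the direction in which the jaws open and shut (so a half turn about z gives the same grasp; the last joint's range is limited). The gripper opens to 85 mm and grips with 20 to 120 N. Pads are 22 mm wide; open, the fingers measure 114 mm over their backs; the gripper's body (76 mm by 85 mm) begins 54 mm behind the grasp point. The pads swing forward as they close: fully open they stand 13 mm farther back than shut.
Start: joints at [73.184, 17.813, 0.802, 86.603, -0.252, 75.585, -1.558], TCP at [0.137, -0.533, 0.248] pointing down, gripper open.
Joint ranges: [-154.91, 154.91], [-16.99, 109.72], [-72.82, 74.43], [7.12, 147.25], [-82.49, 262.49], [11.32, 116.49], [-174.64, 174.64]. Speed limits (degrees/s): [159.86, 159.86, 180, 180, 180, 180, 180].

### API

Orientations are given as [roll, pitch, yaw] about the fixed x, y, z axes, in that order (R = Rz(yaw) Ry(pitch) Rx(roll)).
In Python, from station import robot, fingers, vision, workorder, recognise gives the robot as it stands. Calls block until the motion is done:
- robot.move_to(position, orientation): joint-space move of the TCP to a pose.
- robot.line_to(position, orientation=None, velocity=0.15, f_stop=None): straight line of the TCP; orientation=None keeps the orientation; velocity is the mean speed in m/s. With f_stop (N) it stops when the force on the tool has changed by that much, and returns True; else False.
- robot.move_j(angles): joint-space move.
- fingers.gripper_to(opening, force=None): opening from 0.0 (shut) to 1.0 (fully open); force is the grip in N (None keeps the last); returns when the fingers have stopped.
- robot.pause(seconds).
- robot.inverse_kinematics(position, orientation): joint angles nearest the present ones, or None.
- vision.grab_frame(name): name is "scene" or "top" or "wrist"; returns the picture (384x512x3 uint8, red, green, blue); there is no depth.
- vision.calibration(name): a dict with "mtx" (3x3 intrinsics, pixels), "extrinsics" (4x4, takes a point from world to camera coordinates); the wrist camera has in their place "T_tool_cam" (4x4, takes a point from camera to tool coordinates, whose origin is the TCP and whose axes are the flange's). Camera axes: x right, y up, looking along -z (the intrinsics and any distortion apply to the point x, -y, -z); pixel columns grow to the right and rows downward; lengths in m; the calibration is good to about 2 mm. A picture is of the moment at which its call begins: read the wrist's pose just before it. calibration takes no time and is no camera call.
A pose or a line that the arm cannot do raises robot.PlanningError and nothing moves.
- workorder.close_job(): hands the job in, once; it reports no verdict.
Trained networks look in the newest picture that a camera, given by its name, has taken for a name from the list of things; names that differ only in an ending like _2 or _b are one class to them, and where a whole thing is asked for, a point or a joint stands for the part that bears it (a point fixed in the world has none). Each returns a list of dicts, best first, with "p" (0 to 1); they miss things now and then, are a little off and sometimes report something else, mostly with a low value. They report only what shows in the picture. A call takes as long as a camera call. They do not tell look-alikes from the thing itself.
- recognise(label, camera): "rect" ([centre column, centre row, width, height] in pixels, round what is visible of it).
Readings, each from a call of its own:
- robot.current_time_s(): time.
- robot.current_joint_positions(): joint angles.
- robot.current_dq(): joint speeds.
- robot.current_joint_torque(): joint torques, N m.
- robot.current_tool_pos(): TCP position.
- robot.current_eef_rot(): TCP orientation.
- robot.current_contact_force(): force on the tool from outside, world axes, zero at the start.
- robot.current_torque(): the same for the moment, N m.
- robot.current_finger_gap(): opening from 0.0 (shut) to 1.0 (fully open).
Only numpy, scipy, OpenCV 4.12 (cv2) and the standard library are available. Lean on these libraries where they do the work, as an engineer would, in place of code of your own. Each camera call takes 0.05 s, during which the arm holds its last target. There are 200 camera calls.

## Working session

There is one attempt and no reset: what is moved stays moved. The work goes in short steps, each a Python script; the robot and the scene stay as the last script left them, time stands still between calls to the robot, and variables do not carry over. Pictures are saved under pics/ and viewed, about 12 in all and at most 16, crops included, and the job is handed in when it is done.

```bash
ls; mkdir -p pics; python3 - <<'E'
from station import robot, fingers, vision, workorder, recognise
import cv2,numpy as np
for n in ("scene","top"):
    im=vision.grab_frame(n); cv2.imwrite(f"pics/{n}0.png",cv2.resize(im[:,:,::-1],(800,600),interpolation=cv2.INTER_CUBIC))
    cv2.imwrite(f"pics/{n}_raw.png",im[:,:,::-1])
    for l in "bearing_block drive_pulley idler bracket pallet tray lens fork_sensor".split():
        print(n,l,[(np.round(d["rect"]).astype(int).tolist(),round(d["p"],2)) for d in recognise(l,n)])
    c=vision.calibration(n);print({k:np.round(v,4).tolist() if hasattr(v,'shape') or isinstance(v,list) else v for k,v in c.items()})
print(vision.calibration("wrist"), robot.current_time_s(), robot.current_eef_rot(),robot.tip_reach)
E
```

```text
pics
scene bearing_block []
scene drive_pulley [([184, 248, 27, 26], 0.63)]
scene idler [([216, 215, 17, 23], 0.73)]
scene bracket [([283, 173, 26, 20], 0.9), ([276, 206, 27, 32], 0.65), ([315, 198, 22, 20], 0.62)]
scene pallet [([340, 276, 62, 96], 0.71), ([394, 190, 56, 71], 0.59), ([156, 169, 84, 66], 0.47)]
scene tray [([156, 170, 84, 67], 0.83)]
scene lens [([216, 215, 17, 24], 0.61), ([253, 234, 16, 26], 0.57)]
scene fork_sensor [([235, 184, 23, 20], 0.75)]
{'mtx': [[389.1703, 0.0, 253.4107], [0.0, 389.1703, 191.5738], [0.0, 0.0, 1.0]], 'extrinsics': [[-0.5565, 0.8309, -0.0013, 0.2746], [-0.6953, -0.4648, 0.5481, 0.3126], [0.4548, 0.3059, 0.8364, -1.2422], [0.0, 0.0, 0.0, 1.0]]}
top bearing_block [([218, 95, 26, 32], 0.64), ([226, 188, 28, 24], 0.2)]
top drive_pulley [([272, 91, 27, 30], 0.85)]
top idler [([275, 143, 21, 24], 0.64)]
top bracket [([226, 188, 26, 24], 0.84), ([245, 232, 24, 25], 0.63), ([191, 234, 24, 22], 0.61)]
top pallet [([126, 162, 79, 104], 0.86), ([126, 292, 88, 109], 0.7), ([274, 92, 22, 30], 0.35)]
top tray [([376, 157, 72, 97], 0.65)]
top lens [([225, 145, 18, 20], 0.74)]
top fork_sensor []
{'mtx': [[412.7233, 0.0, 257.383], [0.0, 412.7233, 190.8598], [0.0, 0.0, 1.0]], 'extrinsics': [[-0.0111, -0.9999, 0.0007, -0.013], [0.9966, -0.011, 0.082, -0.4722], [-0.082, 0.0016, 0.9966, -0.9003], [0.0, 0.0, 0.0, 1.0]]}
{'mtx': array([[277.8415807 ,   0.        , 253.30465886],
       [  0.        , 277.8415807 , 191.21443621],
       [  0.        ,   0.        ,   1.        ]]), 'T_tool_cam': array([[ 8.08883967e-04,  9.65225139e-01,  2.61418778e-01,
         6.68389333e-02],
       [ 9.99999435e-01, -9.61182813e-04,  4.54727487e-04,
         1.58606326e-05],
       [ 6.90185638e-04,  2.61418262e-01, -9.65225370e-01,
        -1.25203388e-01],
       [ 0.00000000e+00,  0.00000000e+00,  0.00000000e+00,
         1.00000000e+00]])} 0.9 [1.79996997e+02 1.36688893e-03 1.44302078e+01] 0.017
```

View both.

View pics/top0.png

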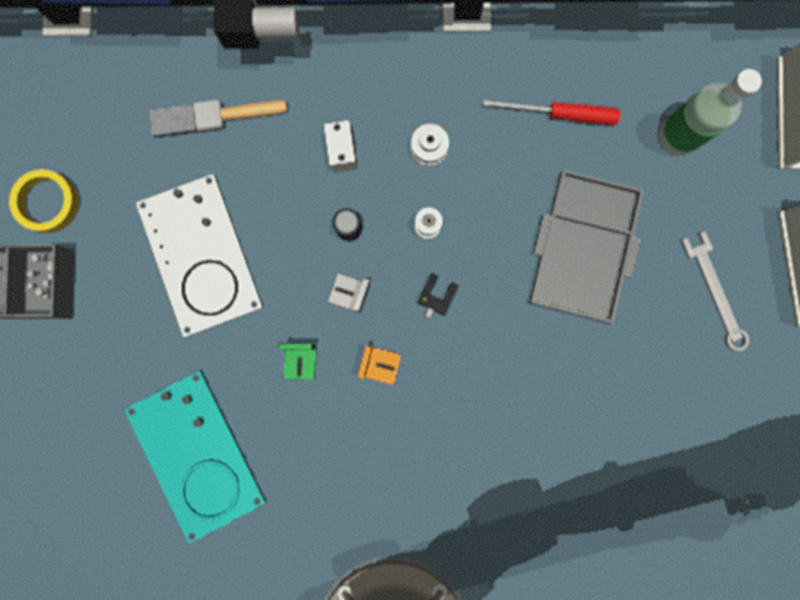

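View pics/scene0.png

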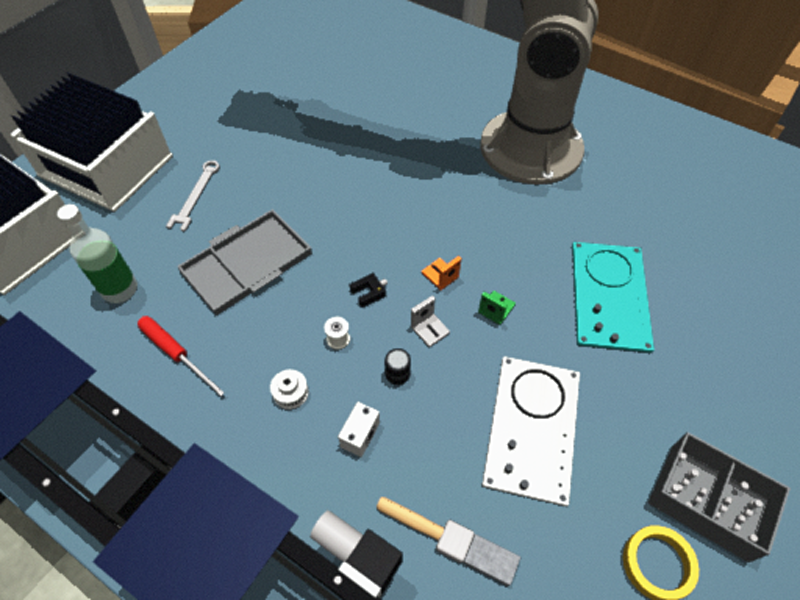

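```bash
cat > h.py <<'E'
from station import robot, fingers, vision, workorder, recognise
import cv2, numpy as np, json
from scipy.spatial.transform import Rotation as Rn
C180=np.diag([1,-1,-1.])
def cam(name, pose=None):
    c=vision.calibration(name)
    if name=="wrist":
        p,e=pose; T=np.eye(4); T[:3,:3]=Rn.from_euler("xyz",e,degrees=True).as_matrix(); T[:3,3]=p
        W=T@c["T_tool_cam"]
    else: W=np.linalg.inv(c["extrinsics"])
    return np.array(c["mtx"]), W
def pix2w(cm,uv,z):
    K,W=cm; d=np.linalg.inv(K)@np.array([uv[0],uv[1],1]); d=W[:3,:3]@(C180@d); o=W[:3,3]
    return o+d*(z-o[2])/d[2]
def w2pix(cm,P):
    K,W=cm; P=np.atleast_2d(P); q=(P-W[:3,3])@W[:3,:3]; q=q@C180; q=q@K.T; return q[:,:2]/q[:,2:]
def snap(fn):
    p,e=robot.current_tool_pos(),robot.current_eef_rot(); im=vision.grab_frame("wrist")
    cv2.imwrite(f"pics/{fn}_raw.png",im[:,:,::-1]); json.dump([list(map(float,p)),list(map(float,e))],open(f"pics/{fn}.json","w"))
    return cam("wrist",(p,e)),im
def load(fn): return cam("wrist",json.load(open(f"pics/{fn}.json"))),cv2.imread(f"pics/{fn}_raw.png")
def at(x,y,yaw,deg=True):
    "object frame -> world function"
    R=Rn.from_euler("z",yaw,degrees=True).as_matrix()
    return lambda P: np.atleast_2d(P)@R.T+[x,y,0]
def go(x,y,z,yaw,v=None):
    (robot.move_to if v is None else lambda p,o: robot.line_to(p,o,velocity=v))([x,y,z],[180,0,yaw])
E
python3 - <<'E'
from h import *
t=cam("top"); s=512/800
print("cam",t[1][:3,3])
for n,u,v,z in [("block",340,143,.044),("pulley",430,138,.04),("idler",428,217,.04),("bracket",346,292,.008),("lens",347,222,.048),("fork",437,295,.01),
 ("p1",137,203,.01),("p2",212,176,.01),("p3",261,307,.01),("p4",185,335,.01),("nest",210,288,.016),
 ("t1",563,172,.018),("t2",642,190,.018),("t3",612,321,.018),("t4",532,302,.018)]:
    print(n,np.round(pix2w(t,(u*s,v*s),z),3))
E
```

```text
cam [ 0.39660356 -0.01670477  0.93596831]
block [0.691 0.067 0.044]
pulley [ 0.699 -0.06   0.04 ]
idler [ 0.585 -0.056  0.04 ]
bracket [0.483 0.063 0.008]
lens [0.577 0.058 0.048]
fork [ 0.477 -0.068  0.01 ]
p1 [0.616 0.367 0.01 ]
p2 [0.655 0.258 0.01 ]
p3 [0.462 0.185 0.01 ]
p4 [0.423 0.294 0.01 ]
nest [0.49  0.257 0.016]
t1 [ 0.653 -0.254  0.018]
t2 [ 0.626 -0.367  0.018]
t3 [ 0.436 -0.317  0.018]
t4 [ 0.465 -0.204  0.018]
```

```bash
python3 - <<'E'
from h import *
for n,x,y,yaw in [("tray",.545,-.285,-15),("clus",.585,.0,0),("pal",.54,.276,20)]:
    go(x,y,.19,yaw); robot.pause(.15); cm,im=snap(n)
    print(n,robot.current_time_s(),robot.current_joint_positions()[6])
    for l in {"tray":["tray"],"clus":"bearing_block drive_pulley idler bracket lens fork_sensor".split(),"pal":["pallet"]}[n]:
        print(l,[(np.round(d["rect"],1).tolist(),round(d["p"],2)) for d in recognise(l,"wrist")])
a=[cv2.imread(f"pics/{n}_raw.png") for n in ("tray","pal")]
cv2.imwrite("pics/tp.png",cv2.resize(np.vstack([a[0][:,:],a[1]]),(400*1,600)) if 0 else cv2.resize(np.hstack([i[:,60:460] for i in a]),(800,384)))
cv2.imwrite("pics/cl.png",cv2.resize(cv2.imread("pics/clus_raw.png"),(800,600),interpolation=cv2.INTER_CUBIC))
E
```

```text
tray 2.85 -83.07337617150635
tray [([253.2, 169.6, 134.3, 188.1], 0.79)]
clus 4.2083 -98.4500373906395
bearing_block [([175.4, 69.4, 63.2, 75.1], 0.69), ([311.8, 61.6, 57.3, 64.9], 0.22)]
drive_pulley [([312.1, 63.6, 60.6, 60.8], 0.73)]
idler [([304.5, 185.4, 45.3, 43.5], 0.97), ([311.6, 65.4, 55.5, 64.2], 0.65), ([199.6, 188.6, 46.6, 44.8], 0.33)]
bracket [([206.1, 271.7, 42.2, 68.8], 0.73), ([241.6, 312.4, 32.5, 9.1], 0.65), ([169.1, 311.2, 9.0, 13.9], 0.65)]
lens [([199.4, 188.4, 48.2, 40.4], 0.92)]
fork_sensor [([309.2, 260.2, 51.3, 49.9], 0.92)]
pal 5.7917 -108.93481308248354
pallet [([250.6, 170.5, 116.5, 184.6], 0.7), ([187.2, 310.7, 51.1, 38.0], 0.67)]
```

View pics/tp.png

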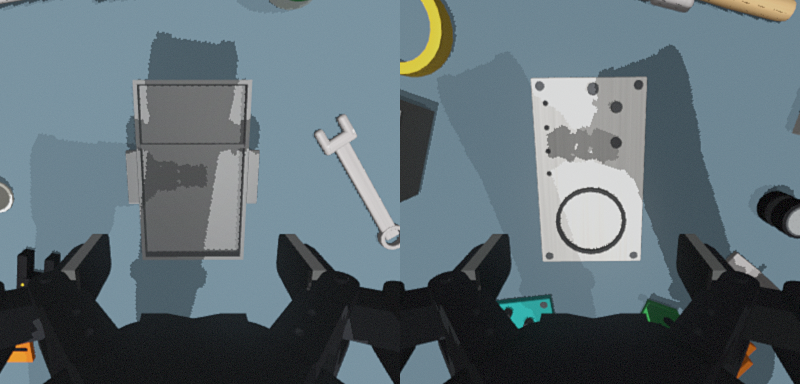

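View pics/cl.png

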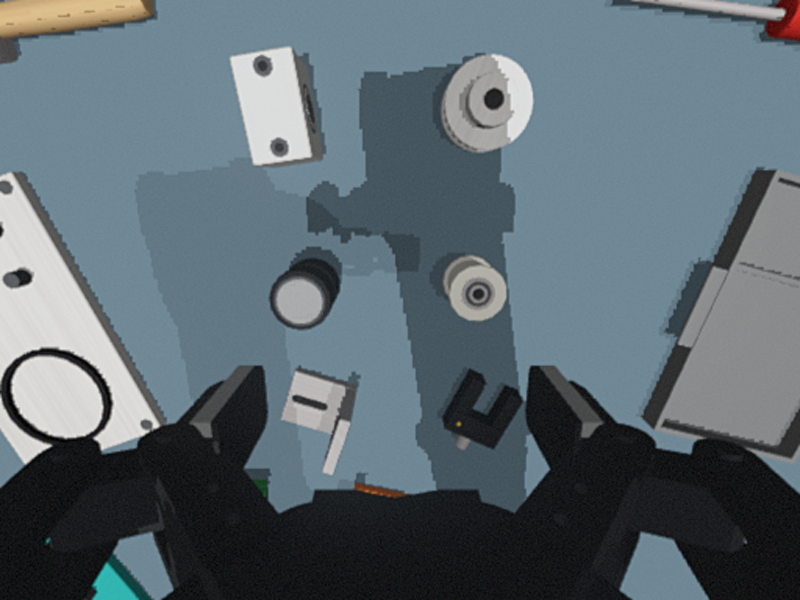

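```bash
python3 - <<'E'
from h import *
cm,im=load("clus"); t=0.64
A=cv2.resize(im[225:310,165:240],None,fx=5.3,fy=5.3,interpolation=cv2.INTER_CUBIC)
_,ip=load("pal"); B=cv2.resize(ip[65:155,180:315],(400,267),interpolation=cv2.INTER_CUBIC)
B2=cv2.resize(im[20:120,140:345],(400,195),interpolation=cv2.INTER_CUBIC)
o=np.zeros((A.shape[0],800,3),np.uint8); o[:,:A.shape[1]]=A; o[:267,400:]=B; o[267:,400:]=B2[:A.shape[0]-267]
cv2.imwrite("pics/crop.png",o)
print("block",[np.round(pix2w(cm,(u*t,v*t),.044),4)[:2] for u,v in [(231,57),(291,47),(313,158),(255,166)]])
print("pulley",pix2w(cm,(493*t,99*t),.04)); print("idler",pix2w(cm,(478*t,293*t),.04)); print("lens",pix2w(cm,(300*t,300*t),.048))
cp,_=load("pal"); P=np.array([pix2w(cp,q,.01)[:2] for q in [(191,79),(306,77),(300,261),(203,261)]]);print("pal",P,P.mean(0),np.linalg.norm(np.diff(P,axis=0),axis=1), pix2w(cp,(251,221),.016))
ct,_=load("tray"); P=np.array([pix2w(ct,q,.018)[:2] for q in [(194,81),(311,80),(302,260),(203,258)]]);print("tray",P,P.mean(0),np.linalg.norm(np.diff(P,axis=0),axis=1))
E
```

```text
block [array([0.7197, 0.0888]), array([0.7246, 0.0548]), array([0.6655, 0.0456]), array([0.6611, 0.0805])]
pulley [ 0.69809859 -0.0604513   0.04      ]
idler [ 0.58121611 -0.05702103  0.04      ]
lens [0.57914142 0.05784432 0.048     ]
pal [[0.61729915 0.36794943]
 [0.65896996 0.25773337]
 [0.46294855 0.1840181 ]
 [0.42297429 0.29545172]] [0.54054799 0.27628815] [0.11783054 0.20942381 0.11838663] [0.4940216  0.25858449 0.016     ]
tray [[ 0.65679737 -0.25554027]
 [ 0.62720563 -0.3688418 ]
 [ 0.43409724 -0.31690898]
 [ 0.4672699  -0.20412075]] [ 0.54634254 -0.28635295] [0.11710213 0.19996967 0.11756534]
```

View pics/crop.png

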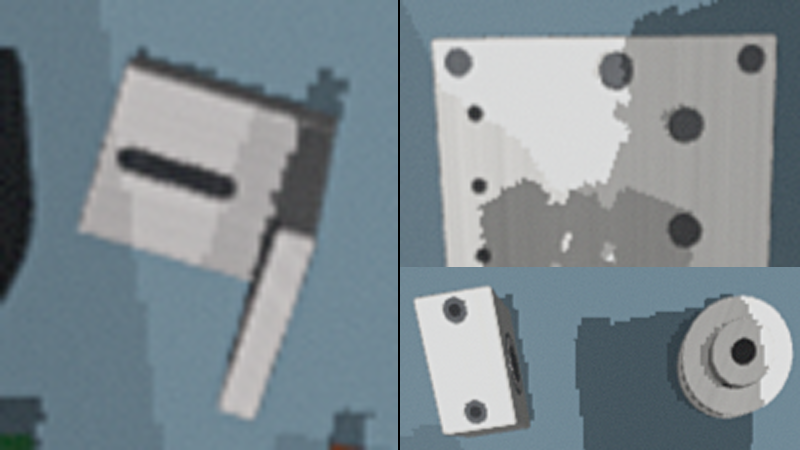

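```bash
python3 - <<'E'
from h import *
cm,im=load("clus")
f=lambda x,y:(165+x/5.3,225+y/5.3)
T=np.array([pix2w(cm,f(*q),.055)[:2] for q in [(275,230),(314,235),(255,418),(220,408)]]); F=np.array([pix2w(cm,f(*q),.008)[:2] for q in [(128,67),(80,232)]])
print("bracket top",T,T.mean(0),"foot",F,F.mean(0)); d=F.mean(0)-T.mean(0); print(np.linalg.norm(d),np.degrees(np.arctan2(d[1],d[0])))
a=T[:2].mean(0)-T[2:].mean(0);print("len",np.linalg.norm(a),np.degrees(np.arctan2(a[1],a[0])))
# block pick
fingers.gripper_to(.7,60)
go(.6927,.0674,.12,8.5); go(.6927,.0674,.038,8.5,.12)
fingers.gripper_to(0,60); print("gap",robot.current_finger_gap(),robot.current_contact_force())
go(.6927,.0674,.11,8.5,.2)
print("gap",robot.current_finger_gap(),robot.current_contact_force(),robot.current_time_s())
pal=at(.5405,.2763,20.5)
x,y,_=pal([.049,.005,0])[0]; go(x,y,.12,20.5); go(x,y,.054,20.5,.12); robot.pause(.2)
print(robot.line_to([x,y,.040],None,velocity=.02,f_stop=5),robot.current_tool_pos(),robot.current_contact_force(),robot.current_time_s())
E
```

```text
bracket top [[0.4979218  0.03527502]
 [0.49677838 0.02759615]
 [0.45466584 0.04103877]
 [0.45708503 0.04811504]] [0.47661276 0.03800624] foot [[0.51151582 0.07391565]
 [0.46974482 0.08781778]] [0.49063032 0.08086671]
0.04509447946424816 71.88961468703707
len 0.04350679853532719 -17.580896219916564
gap 0.41061397295452984 [ 0.74255826 -0.16151928  4.29737489]
gap 0.4061401871902858 [-0.63217414 -0.40255687 -2.74421958] 8.9417
True [0.58498223 0.29837646 0.04965791] [-0.12948087  0.49046526  4.35844915] 11.2333
```

```bash
python3 - <<'E'
from h import *
pal=at(.5405,.2763,20.5); inv=lambda p:(Rn.from_euler("z",-20.5,degrees=True).as_matrix()@(np.array(p)-[.5405,.2763,0]))
z=robot.current_tool_pos()[2]+.0002
robot.line_to([*robot.current_tool_pos()[:2],z],None,velocity=.02)
def slide(dx,dy,f):
    p=inv(robot.current_tool_pos()); q=pal([p[0]+dx,p[1]+dy,0])[0]
    r=robot.line_to([q[0],q[1],z],None,velocity=.015,f_stop=f); print(r,np.round(inv(robot.current_tool_pos())*1000,1),np.round(robot.current_contact_force(),1))
print(robot.current_contact_force(), robot.current_finger_gap())
slide(0,-.018,10); slide(.018,0,10)
slide(0,-.004,8)
print(robot.current_time_s())
E
```

```text
[-0.28804228  0.40976382  1.71824267] 0.40459823335458805
True [49.2 -4.3 49.8] [-0.3 -0.3  3.2]
True [57.6 -3.5 50. ] [-1.1  0.3  3.7]
False [57.6 -4.5 50.1] [-2.3  4.8  1.7]
13.7667
```

```bash
python3 - <<'E'
from h import *
p=robot.current_tool_pos()
robot.line_to([p[0],p[1],p[2]-.002],None,velocity=.02,f_stop=5)
fingers.gripper_to(.65); p=robot.current_tool_pos()
robot.line_to([p[0],p[1],.15],None,velocity=.2); robot.pause(.15)
x,y,_=at(.5405,.2763,20.5)([.03,-0.004,0])[0]; go(x,y,.15,20.5); robot.pause(.2)
cm,im=snap("blk"); print(robot.current_time_s(),recognise("bearing_block","wrist"))
c=im[40:260,150:400,::-1]; cv2.imwrite("pics/blkc.png",cv2.resize(c,None,fx=2.7,fy=2.7,interpolation=cv2.INTER_CUBIC))
E
```

```text
15.6083 [{'rect': [250.6, 167.8, 49.4, 74.7], 'p': 0.79}]
```

View pics/blkc.png

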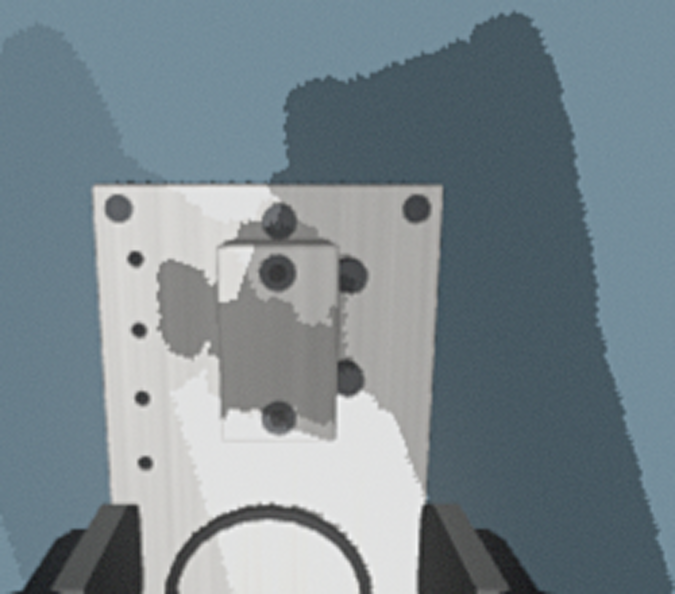

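```bash
python3 - <<'E'
from h import *
cm,_=load("blk"); f=lambda x,y:(150+x/2.7,40+y/2.7)
P=lambda u,v,z: (pix2w(cm,f(u,v),z))
c1,c2=P(93,186,.01),P(443,186,.01)
d=c1-c2; yaw=np.degrees(np.arctan2(-d[0],d[1])); print("width",np.linalg.norm(d),"yaw",yaw)
m=(c1+c2)/2; inv=lambda p:np.round(1000*(Rn.from_euler("z",-yaw,degrees=True).as_matrix()@(p-m))+[105,0,0],1)[:2]
for n,u,v in [("tl",220,248),("tr",339,248),("br",336,441),("bl",222,441)]: print(n,inv(P(u,v,.054)))
print("end",inv(P(279,220,.022)),"s1",inv(P(352,274,.022)),"s2",inv(P(348,378,.022)))
E
```

```text
width 0.11879114580835887 yaw 20.498235742255293
tl [86.7 13.3]
tr [ 86.7 -21.1]
br [ 28.2 -21.4]
bl [28.2 13.9]
end [94.  -3.8] s1 [ 76.5 -28.1] s2 [ 41.  -27.6]
```

```bash
python3 - <<'E'
from h import *
fingers.gripper_to(.52,60)
x,y=.6978,-.0603
go(x,y,.12,0); go(x,y,.062,0,.12); robot.pause(.2)
print(robot.line_to([x,y,.038],None,velocity=.02,f_stop=4),robot.current_tool_pos(),robot.current_contact_force())
z=robot.current_tool_pos()[2]+.0035
go(x,y,z,0,.03); fingers.gripper_to(0,60); print(robot.current_finger_gap(),robot.current_contact_force())
go(x,y,z+.06,0,.1); print(robot.current_finger_gap(),robot.current_contact_force(),robot.current_time_s(),z)
cm,im=snap("pul"); cv2.imwrite("pics/pulc.png",cv2.resize(im[100:384,120:400,::-1],None,fx=2,fy=2))
E
```

```text
True [ 0.69758535 -0.06026105  0.04110976] [-1.15812793  0.05585591  4.50551582]
0.3180767429339682 [-0.69536842  0.07688754  1.08880445]
0.3194867308700694 [ 0.06565919  0.05008225 -2.45565326] 20.45 0.04460975704768033
```

View pics/pulc.png

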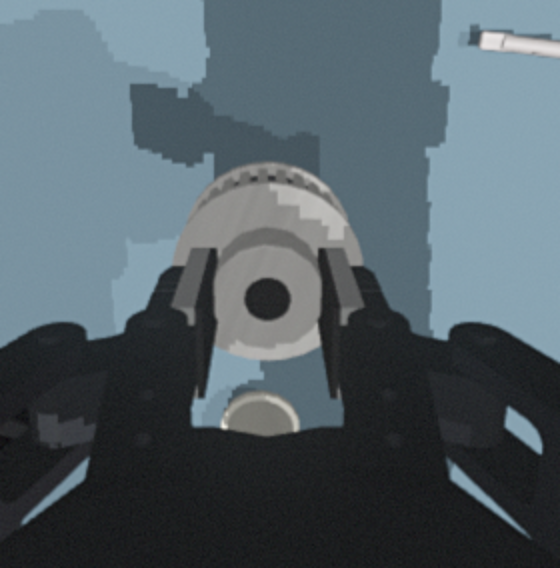

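```bash
python3 - <<'E'
from h import *
x,y=.4925,.2582
p=robot.current_tool_pos(); go(p[0],p[1],.13,0,.15)
go(x,y,.13,20.5); go(x,y,.065,20.5,.12); robot.pause(.2)
print(robot.line_to([x,y,.045],None,velocity=.02,f_stop=5),robot.current_tool_pos(),robot.current_contact_force())
fingers.gripper_to(.6); go(x,y,.16,20.5,.2)
print(robot.current_time_s())
x,y,_=at(.5405,.2763,20.5)([-.01,-0.002,0])[0]; go(x,y,.19,20.5); robot.pause(.2)
cm,im=snap("nest"); cv2.imwrite("pics/nestc.png",cv2.resize(im[60:300,150:390,::-1],None,fx=2.4,fy=2.4,interpolation=cv2.INTER_CUBIC))
E
```

```text
True [0.4925147  0.25821219 0.05439677] [-0.20306434 -0.52787394  4.74282868]
24.775
```

View pics/nestc.png

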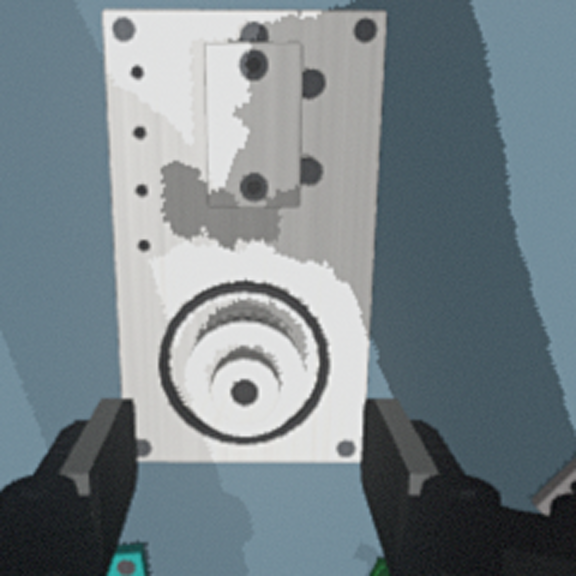

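```bash
python3 - <<'E'
from h import *
tray=at(.5463,-.2864,-15.1)
def kit(x,y,z,yaw,op,tx,ty,op2,tyaw=-15.1):
    fingers.gripper_to(op,60)
    go(x,y,.13,yaw); go(x,y,z+.02,yaw,.15); robot.pause(.1); 
    if robot.line_to([x,y,z],None,velocity=.05,f_stop=8): print("BLOCKED",robot.current_tool_pos()); raise SystemExit
    fingers.gripper_to(0,60); g=robot.current_finger_gap()
    go(x,y,.13,yaw,.15); print("gap",g,robot.current_finger_gap(),robot.current_contact_force())
    if robot.current_finger_gap()<.04: raise SystemExit
    X,Y,_=tray([tx,ty,0])[0]; go(X,Y,.13,tyaw); go(X,Y,z+.015,tyaw,.15); robot.pause(.2)
    print(robot.line_to([X,Y,z-.002],None,velocity=.02,f_stop=5),robot.current_tool_pos(),z)
    fingers.gripper_to(op2); go(X,Y,.15,tyaw,.2); print(robot.current_time_s())
kit(.5812,-.057,.0195,0,.65,.066,0,.62)
kit(.4766,.038,.040,-18,.42,-.032,-.021,.35)
x,y,_=tray([0,0,0])[0]; go(x,y,.19,-15.1); robot.pause(.2)
cm,im=snap("kit"); cv2.imwrite("pics/kitc.png",cv2.resize(im[40:300,130:390,::-1],None,fx=2.2,fy=2.2,interpolation=cv2.INTER_CUBIC))
E
```

```text
gap 0.4113011628599343 0.41528549035414875 [-1.04505153 -0.23939558 -1.32965335]
True [ 0.60988259 -0.30358323  0.02418433] 0.0195
33.0833
gap 0.08200679595365752 0.08405283931565385 [-0.27516848 -0.62857065 -2.51420974]
True [ 0.509946   -0.2984782   0.04440779] 0.04
40.875
```

View pics/kitc.png

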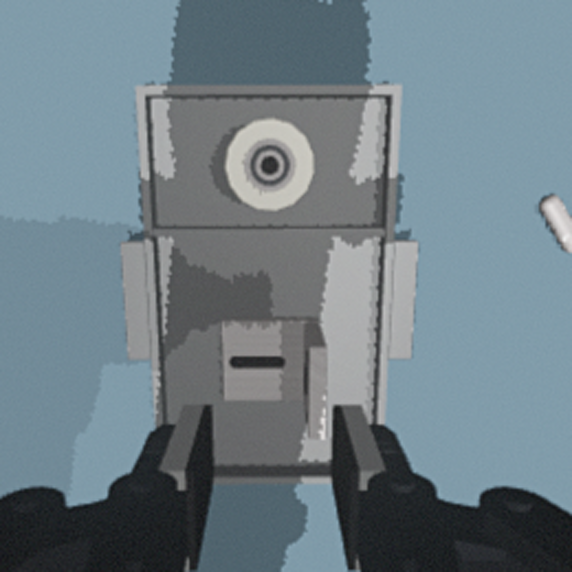

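```bash
python3 - <<'E'
from h import *
cm,_=load("kit"); f=lambda x,y:(130+x/2.2,40+y/2.2); R=Rn.from_euler("z",15.1,degrees=True).as_matrix()
tl=lambda u,v,z: np.round(1000*(R@(pix2w(cm,f(u,v),z)-[.5463,-.2864,0])),1)
print("idler",tl(270,165,.044),"br foot +x end",tl(223,322,.012),tl(226,400,.012),"plate top",tl(318,347,.059),tl(318,438,.059))
vision.grab_frame("scene")
for l in ("lens","fork_sensor","idler","bracket"): print(l,[(np.round(d["rect"]).astype(int).tolist(),round(d["p"],2)) for d in recognise(l,"scene")])
vision.grab_frame("top")
for l in ("lens","fork_sensor","bearing_block","drive_pulley"): print(l,[(np.round(d["rect"]).astype(int).tolist(),round(d["p"],2)) for d in recognise(l,"top")])
workorder.close_job(); print(robot.current_time_s())
E
```

```text
idler [64.9 -0.1 44. ] br foot +x end [-12.  24.  12.] [-54.4  23.3  12. ] plate top [-11.1 -20.8  59. ] [-54.1 -21.7  59. ]
lens []
fork_sensor [([236, 185, 21, 20], 0.58)]
idler [([135, 176, 21, 24], 0.76)]
bracket [([315, 199, 24, 18], 0.9), ([166, 156, 29, 28], 0.88), ([284, 174, 25, 16], 0.64)]
lens [([222, 145, 19, 22], 0.84), ([115, 138, 32, 32], 0.53)]
fork_sensor [([280, 189, 26, 27], 0.66), ([223, 145, 20, 22], 0.57)]
bearing_block [([116, 136, 32, 34], 0.96)]
drive_pulley [([132, 182, 27, 27], 0.7), ([378, 174, 33, 25], 0.24)]
the job is handed in; nothing more can be done
the job is handed in; nothing more can be done
```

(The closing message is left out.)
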